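Cycle the dump slide and hold the chip-trap cover shut

TASK

Empty the blue chip trap and close it up: pull the red dump knob on its front all the way out, then push it fully home. Then turn the yellow wing of the quarter-turn fastener on the ajar cover until the slot along its top lies in line with the white marks in front of and behind it, press the cover down until it is flush on its frame, and finish with the gripper still pressing it shut with a light, steady push, so that a colleague can fit the clips. Do not knock the loose blocks, mallet or abrasive roll about.

Things in the scene. Friction and masses are not known exactly. Their poses are not given: they have to be found in the camera images.
- chip_trap: Blue sheet-metal chip trap fixed to the bench, 170 mm (its x) by 190 mm (its y) by 105 mm high, plus 24 mm foot flanges at both sides and a hose spigot at the back. Origin: centre of its underside. Its own -x is the front (knob side, towards the robot), +z up. The cover's hinge line runs along y at x = +85 mm, z = 109 mm. A 22 mm collar round the knob's rod stands 12 mm out of the front face (x = -85 mm).
- gate (a joint): Travel of the red dump knob in m: 0 = home, 0.030 = fully out (stop); it moves along the trap's -x. A detent with a bump half way: it takes up to about 8 N to get over, then the knob snaps on by itself to the far end, in either direction; it stays at either end.
- gate_knob (a point): Centre of the red round knob (28 mm in diameter, 26 mm long, axis along the trap's x, on a 12 mm rod). At home it lies 53 mm in front of the front face and 62 mm above the bench; it moves with the knob. Its sides can be pinched from above.
- fastener (a joint): Angle of the wing in rad, anticlockwise positive seen from above: 0 = wing in line with the white marks (along the trap's x), starts at about 0.75 to 1.4, stops at -0.5 and 1.6; friction about 0.06 N m, it stays where it is left. Under the cover it has a cross pin that passes the slot in the frame only when the wing lies within about 0.18 rad of 0; otherwise the cover cannot be pressed flush (it stops at about 0.05 rad).
- wing (a point): On the fastener's axis, 27 mm above the cover's top face. The yellow wing there is 40 mm long, 10 mm thick and stands from 12 to 40 mm above the cover's top face, with a dark slot line along its top; pinch it across its thickness from above. The fastener sits on the cover's middle line, 130 mm in front of the hinge, and moves with the cover.
- cover (a joint): Opening angle of the cover in rad: 0 = flush on the frame, 0.07 = ajar (stop, where springs hold it). Cover: dark steel plate 176 by 198 mm, 4 mm thick, hinged along its back edge, nearly level. Pressing the pad down to flush moves it about 10 mm and takes about 6 N (more when pressed nearer the hinge); let go, it springs up again.
- press_pad (a point): Middle of the top face of the grey pad (40 by 46 mm, 2 mm thick) on the cover's front left, 140 mm in front of the hinge and 62 mm to the trap's +y of the fastener's line; a good place to press, though the cover may be pressed anywhere. It moves with the cover.
- block_23: Loose tapered wooden block, 28 x 51 x 64 mm, standing on the bench left of the trap; origin at the centre of its underside. Leave alone.
- block_24: Loose tapered wooden block, 28 x 50 x 64 mm, standing on the bench right of the trap; origin at the centre of its underside. Leave alone.
- mallet: Loose wooden mallet, 184 x 85 x 60 mm, lying at the left near the front edge. Leave alone.
- abrasive_roll: Loose dark roll of abrasive, 69 mm in diameter, 50 mm high, at the back left. Leave alone.

How it is judged:
On the way, in this order (a step that is already met when the one before it is completed fails the run):
1. the red knob is pulled fully out (value of joint gate above 0.025 m), for 0.1 s.
2. the red knob is pushed home (value of joint gate below 0.004 m), for 0.2 s.
3. the wing is in line with the marks (value of joint fastener between -0.2 and 0.2 rad and value of joint gate below 0.004 m), for 0.2 s.
At the end, for the whole second after the job is handed in: Red knob home (within 4 mm), wing within 0.2 rad of the white marks, cover flush (within 0.012 rad) and still being pressed by the robot with 3 to 40 N (all of step 3 and value of joint cover below 0.012 rad and contact force between any of the arm, the fingers and chip_trap above 3 N and contact force between each of the arm, the fingers and chip_trap below 40 N); the arm keeps its last pose, push and grip.
It fails at once if a loose bystander is moved by more than 30 mm (distance of any of block_23, block_24, mallet, abrasive_roll from where it was at the start of the episode above 0.03 m).
It also fails if it takes over 64 s, if anything falls off the work surface, if the arm or the gripper's body presses on something with over 40 N, if the wrist force passes 120 N, or if a joint passes its speed limit or range.

ROBOT

A 6-joint arm with a two-finger parallel gripper is mounted at the origin on a cart in front of the work surface, level with it; the furniture and walls round the work are solid. World frame = base frame: x ahead of the robot, y to its left, z up, the work surface at z = 0. Lengths are in m, angles in rad, forces in N, time in s.
With the tool pointing down it reaches from about 0.325 to 0.9 m from the base axis. Payload 6.1 kg.
Tool frame: the origin (TCP) lies between the finger pads; the fingertips stand 11 mm ahead of it and the grasp point (between the pads) lies 8 mm behind it (ctrl.tips_ahead is the distance from the TCP to the fingertips, in m); x points along the fingers, y is the direction in which the jaws open and shut, and the axes are right-handed (so a half turn about x gives the same grasp; the last joint's range is limited). The gripper opens to 85 mm and grips with 20 to 120 N. Pads are 22 mm wide; open, the fingers measure 114 mm over their backs; the gripper's body (76 mm by 85 mm) begins 54 mm behind the grasp point. The pads swing forward as they close: fully open they stand 13 mm farther back than shut.
Start: joints at [0.974, 0.22, 1.526, -0, 1.395, -0.126], TCP at [0.283, 0.557, 0.212] pointing down, gripper open.
Joint ranges: [-2.98, 2.98], [-0.91, 2.08], [0.09, 2.57], [-1.24, 4.39], [0.2, 2.65], [-2.68, 2.68]. Speed limits (rad/s): [2.57, 2.57, 3.01, 3.14, 3.14, 3.14].

INTERFACE

Orientations are given as a 3x3 rotation matrix whose columns are the frame's x, y, z axes.
In Python, from cell import ctrl gives the robot as it stands.
- The arm moves only by the shell command python3 -m inch 'ROWS' [FORCE]. ROWS is JSON, a list of rows, each a list of 5 numbers: the shift along the tool's x, y, z in units of 40 mm (1.0 is 40 mm), then the turn about the tool's x in rad, then the finger opening in mm, from 0 to 85.4. A call has 1 to 20 rows; each row shifts and turns the commanded pose from where the row before left it, along the tool's axes as they then stand; what a row does not reach is not made up. A row lasts 1/10 s, in which the tool goes at most 50 mm and 8.59 degrees, less where a joint would pass 70% of its speed; a pose out of reach is approached as far as the arm can. A call is refused whole if a number of a shift passes 1 or a number of a turn 0.15, either way. A call with a gripper value outside its range is refused whole. The fingers move at their own pace and stop on an object; FORCE is the grip in N (left out, the last holds). Time passes only in rows, so rows that do not move let the fingers close. It gives the time, the measured TCP pose, the force and the opening at its end, in the units of the state.
- ctrl.sense(): the state, without advancing time (a new reading comes with each control period).
- ctrl.camera(name): name is "scene" or "top" or "wrist"; returns (picture, depth): 420x560x3 uint8, red, green, blue; 420x560 float32, m along the optical axis (not along the pixel's ray), 0 where there is no reading.
- ctrl.camera_params(name): a dict with "fovy" (degrees; the focal length in pixels is half the picture's height over the tangent of half this angle, whatever the lens; pixels are square), "cx", "cy" (the principal point, pixels), "R" (3x3) and "t" (3): a world point X has camera coordinates R X + t. Camera axes: x right, y down, z forward; pixel columns grow to the right and rows downward; lengths in m; the calibration is good to about 2 mm. A picture is of the moment at which its call begins: read the wrist's pose just before it. camera_params takes no time and is no camera call; for the wrist camera it gives the pose at the moment of the call.
- ctrl.close_job(): hands the job in, once; it reports no verdict.
The state is a dict: "time_s": time; "qpos": joint angles; "qd": joint speeds; "tau": joint torques, N m; "position": TCP position; "tcp_rot": TCP orientation; "ft_force": force on the tool from outside, world axes, zero at the start; "ft_torque": the same for the moment, N m; "grip_width": opening from 0.0 (shut) to 1.0 (fully open).
Only numpy, scipy, OpenCV 4.12 (cv2) and the standard library are available. Lean on these libraries where they do the work, as an engineer would, in place of code of your own. Each camera call takes 0.05 s, during which the arm holds its last target.

## Working session

There is one attempt and no reset: what is moved stays moved. The work goes in short steps, Python scripts to look and compute and a shell command to move; the robot and the scene stay as the last step left them, time stands still between calls to the robot, and variables do not carry over. Pictures are saved under pics/ and viewed, and the job is handed in when it is done.

```bash
ls; mkdir -p pics; cat > h.py <<'E'
import numpy as np,cv2
from cell import ctrl
def cam(n,save=None):
    P=ctrl.camera_params(n); im,d=ctrl.camera(n)
    if save: cv2.imwrite('pics/'+save,im[:,:,::-1])
    P['f']=210/np.tan(np.radians(P['fovy'])/2); P['R']=np.array(P['R']);P['t']=np.array(P['t'])
    return im,d,P
def ray(P,u,v):
    r=np.array([(u-P['cx'])/P['f'],(v-P['cy'])/P['f'],1.]); return -P['R'].T@P['t'],P['R'].T@r
def onz(P,u,v,z):
    o,r=ray(P,u,v); return o+r*(z-o[2])/r[2]
def proj(P,X):
    c=P['R']@np.array(X)+P['t']; return P['f']*c[:2]/c[2]+[P['cx'],P['cy']]
def dep(P,d,u,v):
    o,r=ray(P,u,v); return o+r*d[int(v),int(u)]
E
python3 - <<'E'
from h import *
for n in("scene","top","wrist"):
    im,d,P=cam(n,n+'0.png'); np.savez('/tmp/'+n,im=im,d=d,**P); print(n,P['fovy'],(-P['R'].T@P['t']).round(3))
s=ctrl.sense();print(s['time_s'],s['position'],np.round(s['tcp_rot'],3),s['ft_force'],s['grip_width'])
E
```

```text
pics
scene 54.24343778313246 [-0.117 -0.333  0.768]
top 45.86712339286582 [0.435 0.    1.45 ]
wrist 62.57607438078902 [0.224 0.587 0.373]
0.15 [0.28322298 0.55658344 0.21164068] [[-0.001  0.454  0.891]
 [-0.001  0.891 -0.454]
 [-1.    -0.002 -0.   ]] [-0.66658879 -0.37118962 -0.20107135] 0.9974504827455948
```

View pics/scene0.png

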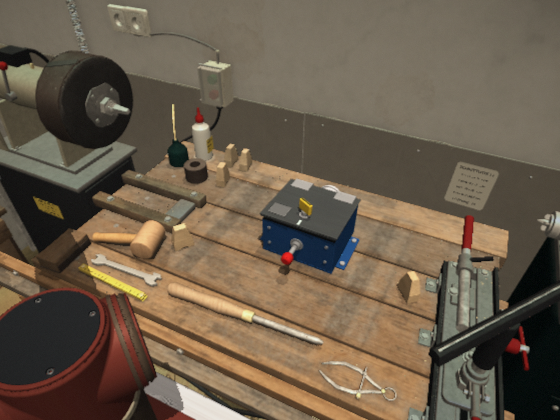

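View pics/top0.png

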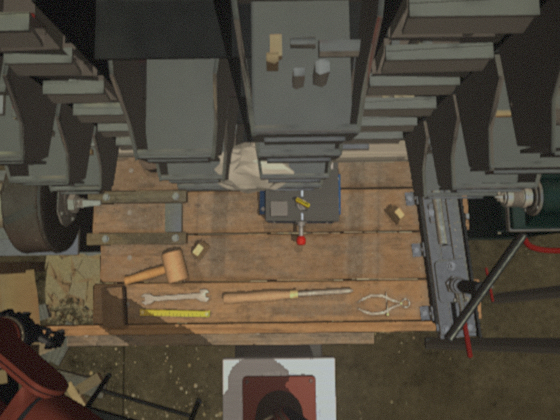

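```bash
python3 - <<'E'
from h import *
D={}
for n in("scene","top"):
    z=np.load(f'/tmp/{n}.npz'); im=z['im'];d=z['d'];P={k:z[k] for k in('R','t','f','cx','cy')};D[n]=(im,d,P)
    hsv=cv2.cvtColor(im,cv2.COLOR_RGB2HSV)
    H,S,V=[hsv[...,i].astype(int) for i in range(3)]
    for nm,m in(('red',((H<6)|(H>174))&(S>170)&(V>80)),('yellow',(H>20)&(H<32)&(S>150)&(V>110)),('blue',(H>100)&(H<125)&(S>120)&(V>40))):
        k,l,st,c=cv2.connectedComponentsWithStats(m.astype(np.uint8))
        for i in range(1,k):
            if st[i,4]>25:
                vs,us=np.nonzero(l==i); dd=d[vs,us]; 
                pts=np.array([dep(P,d,u,v) for u,v in zip(us,vs) if d[v,u]>0])
                print(n,nm,st[i],c[i].round(1),np.median(pts,0).round(3) if len(pts) else None)
im,d,P=D['top']
for u,v in[(300,150),(300,100),(300,60),(280,208),(300,180),(320,190),(150,100),(300,170)]: print(u,v,dep(P,d,u,v).round(3))
for n,box in(('scene',(250,170,370,300)),('top',(240,150,360,260))):
    a,b,c,e=box; cv2.imwrite(f'pics/{n}crop.png',cv2.resize(D[n][0][b:e,a:c,::-1],None,fx=5,fy=5 if n=='top' else 4.6,interpolation=cv2.INTER_CUBIC))
E
```

```text
scene red [ 0 61  6  8 35] [ 2.2 64.5] [0.49  0.705 0.38 ]
scene red [195 108   8  15  69] [198.6 116.4] [0.831 0.4   0.149]
scene red [463 216  11  33 255] [468.  231.6] [ 0.739 -0.44   0.079]
scene red [281 252  12  13 116] [286.7 257.8] [ 0.474 -0.071  0.07 ]
scene red [507 326  18  27 202] [516.2 342.1] [ 0.352 -0.518  0.198]
scene red [523 351   6  19  64] [525.3 359.9] [ 0.333 -0.532  0.198]
scene yellow [ 35 198  28  20 174] [ 48.2 207.5] [ 0.471  0.759 -0.081]
scene yellow [300 198  12  17 129] [305.4 206.1] [ 0.571 -0.073  0.153]
scene yellow [ 79 265  68  36 480] [112.8 281.9] [0.279 0.285 0.011]
scene blue [ 261  209   98   64 2550] [311.2 245.2] [ 0.536 -0.114  0.049]
top red [297 236   9   9  65] [300.6 240.2] [ 0.482 -0.068  0.072]
top red [524 239  36  14 176] [541.2 247.9] [ 0.455 -0.978 -0.39 ]
top red [464 325   8  32  97] [467.3 341.5] [ 0.204 -0.507  0.091]
top yellow [296 198  14   9  53] [302.1 202.2] [ 0.578 -0.07   0.161]
top yellow [143 309  63   8 352] [174.  312.6] [0.283 0.293 0.012]
300 150 [ 0.53  -0.022  1.016]
300 100 [ 0.557 -0.02   1.072]
300 60 [ 0.59  -0.021  1.071]
280 208 [ 0.566 -0.012  0.129]
300 180 [ 0.52  -0.028  0.902]
320 190 [ 0.614 -0.121  0.12 ]
150 100 [0.592 0.123 0.972]
300 170 [ 0.536 -0.029  0.876]
```

View crops.

View pics/topcrop.png

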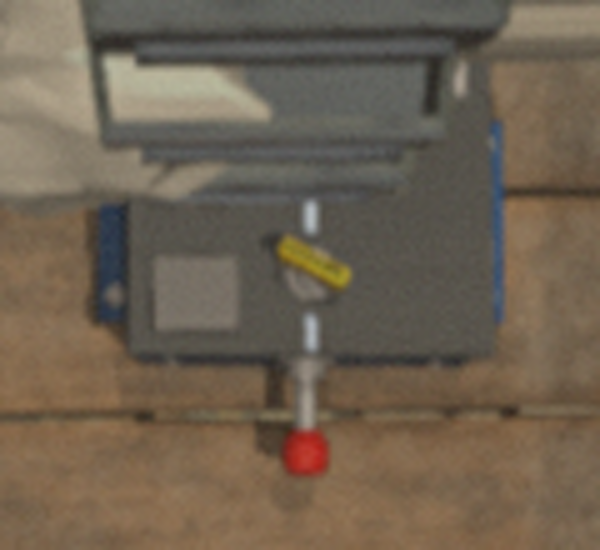

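View pics/scenecrop.png

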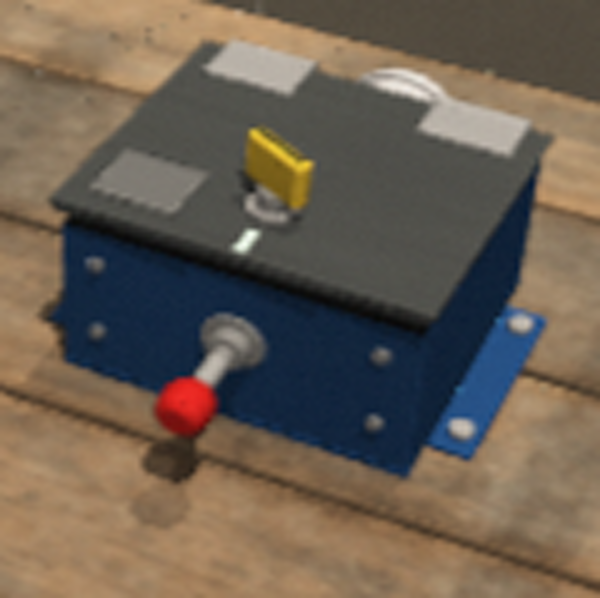

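```bash
python3 - <<'E'
from h import *
D={}
for n in("scene","top"):
    z=np.load(f'/tmp/{n}.npz'); D[n]={k:z[k] for k in('R','t','f','cx','cy')}
T=D['top'];S=D['scene'];d=np.load('/tmp/top.npz')['d']
print('knob top',onz(T,300.6,240.2,.065),'scene',onz(S,286.7,257.8,.064))
print('wing',onz(T,302.1,202.2,.155),onz(S,305.4,206.1,.148))
for p in[(285,242),(348,278)]: print('wing end',onz(T,240+p[0]/5,150+p[1]/5,.158))
for p in[(310,201),(311,350)]: print('mark',onz(T,240+p[0]/5,150+p[1]/5,.121))
for p in[(130,352),(495,355),(155,330),(238,328),(155,258),(238,257)]: print('edge/pad',onz(T,240+p[0]/5,150+p[1]/5,.124))
sx=250;sy=170
for p in[(52,207),(432,323),(552,140),(205,40)]: print('sc edge',onz(S,sx+p[0]/5,sy+p[1]/4.6,.124))
for p in[(405,472),(67,360)]: print('sc bottom',onz(S,sx+p[0]/5,sy+p[1]/4.6,0))
m=[dep(T,d,u,v) for u in range(275,285) for v in range(204,213)];print(np.median(m,0),np.std(m,0))
E
```

```text
knob top [ 0.48153653 -0.06893127  0.065     ] scene [ 0.47943269 -0.06911733  0.064     ]
wing [ 0.57799128 -0.07032064  0.155     ] [ 0.57688702 -0.07116419  0.148     ]
wing end [ 0.58787356 -0.05699201  0.158     ]
wing end [ 0.5684261  -0.08959937  0.158     ]
mark [ 0.61436214 -0.07255849  0.121     ]
mark [ 0.53368438 -0.07148488  0.121     ]
edge/pad [0.53376284 0.02562949 0.124     ]
edge/pad [ 0.52938252 -0.16971983  0.124     ]
edge/pad [0.5453947  0.01207991 0.124     ]
edge/pad [ 0.54583716 -0.03243367  0.124     ]
edge/pad [0.58424185 0.01156373 0.124     ]
edge/pad [ 0.58414124 -0.03307952  0.124     ]
sc edge [0.52659803 0.02263887 0.124     ]
sc edge [ 0.52474403 -0.16925416  0.124     ]
sc edge [ 0.68391072 -0.17610834  0.124     ]
sc edge [0.69142751 0.01732203 0.124     ]
sc bottom [ 0.53604271 -0.16357516  0.        ]
sc bottom [0.53785159 0.02341679 0.        ]
[ 0.5664293  -0.01102     0.12480606] [0.00701962 0.00770848 0.00258343]
```

```bash
python3 -m inch '[[0,0,0,-0.114,50],[0,0,0,-0.114,50],[0,0,0,-0.114,50],[0,0,0,-0.114,50],[0,-0.974,0.316,0,50],[0,-0.974,0.316,0,50],[0,-0.974,0.316,0,50],[0,-0.974,0.316,0,50],[0,-0.974,0.316,0,50],[0,-0.974,0.316,0,50],[0,-0.974,0.316,0,50],[0,-0.974,0.316,0,50],[0,-0.974,0.316,0,50],[0,-0.974,0.316,0,50],[0,-0.974,0.316,0,50],[0,-0.974,0.316,0,50],[0,-0.974,0.316,0,50],[0,-0.974,0.316,0,50],[0,-0.974,0.316,0,50],[0,-0.974,0.316,0,50]]' 40
python3 - <<'E'
from h import *
im,d,P=cam('wrist','w1.png');np.savez('/tmp/w1',im=im,d=d,**P)
s=ctrl.sense();print(s['time_s'],s['position'],np.round(s['tcp_rot'],3),s['ft_force'])
E
```

```text
time_s: 2.15
position: [0.4766, -0.071, 0.2124]
tcp_rot: [[0.0, 0.015, 1.0], [0.0, 1.0, -0.015], [-1.0, 0.0, 0.0]]
ft_force: [-0.2, 0.5, 0.3]
grip_width: 0.584
2.2 [ 0.47796747 -0.07634737  0.2125495 ] [[ 0.001  0.018  1.   ]
 [-0.004  1.    -0.018]
 [-1.    -0.004  0.001]] [-1.62810428 -4.76135658  0.77565044]
```

View pics/w1.png

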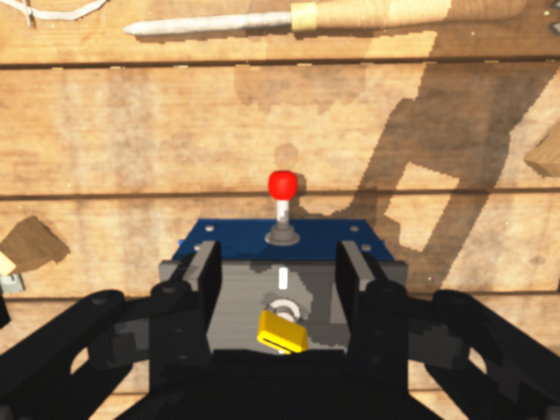

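```bash
python3 -m inch '[[0,0,0,0,50],[0,0,0,0,50]]'; python3 - <<'E'
from h import *
im,d,P=cam('wrist')
hsv=cv2.cvtColor(im,cv2.COLOR_RGB2HSV);H,S,V=[hsv[...,i].astype(int) for i in range(3)]
m=(((H<6)|(H>174))&(S>150)&(V>80)).astype(np.uint8)
k,l,st,c=cv2.connectedComponentsWithStats(m);i=1+np.argmax(st[1:,4]);print(st[i],c[i],onz(P,*c[i],.066))
def w(u,v,z):return onz(P,u,v,z).round(4)
b=st[i];print(w(b[0],b[1]+14,.062),w(b[0]+b[2],b[1]+14,.062))
m=((H>20)&(H<32)&(S>150)&(V>110)).astype(np.uint8)
k,l,st,c=cv2.connectedComponentsWithStats(m);i=1+np.argmax(st[1:,4]);print(st[i],c[i],onz(P,*c[i],.155))
m=((S<60)&(V>150)).astype(np.uint8);k,l,st,c=cv2.connectedComponentsWithStats(m)
for i in range(1,k):
  if st[i,4]>40 and 150<c[i][0]<400: print(st[i],c[i],w(*c[i],.123))
s=ctrl.sense();print(s['time_s'],s['position'],s['ft_force'])
cv2.imwrite('pics/w1c.png',cv2.resize(im[240:380,200:360,::-1],None,fx=4,fy=4))
E
```

```text
time_s: 2.4
position: [0.4761, -0.069, 0.2121]
tcp_rot: [[-0.001, 0.016, 1.0], [0.001, 1.0, -0.016], [-1.0, 0.001, -0.001]]
ft_force: [0.4, 0.7, 0.6]
grip_width: 0.587
[266 172  30  29 744] [280.31451613 185.89919355] [ 0.48024309 -0.0662389   0.066     ]
[ 0.481  -0.0794  0.062 ] [ 0.4815 -0.0517  0.062 ]
[ 255  311   50   44 1483] [278.50573163 334.32771409] [ 0.57113914 -0.06938348  0.155     ]
[396   0   8   9  44] [399.36363636   5.11363636] [0.3475 0.0129 0.123 ]
[ 121    5  194   30 2113] [212.83625177  22.25130147] [ 0.3559 -0.1095  0.123 ]
[274 202  13  22 227] [279.76651982 211.75770925] [ 0.4873 -0.0671  0.123 ]
[226 268  22   3  44] [237.75       268.68181818] [ 0.534  -0.1011  0.123 ]
[ 220  268   77   34 1186] [252.84148398 287.04300169] [ 0.5504 -0.0897  0.123 ]
[268 300  30  19 263] [283.9581749  306.58935361] [ 0.5685 -0.0648  0.123 ]
[275 313  18  10  84] [283.5        316.46428571] [ 0.5777 -0.0653  0.123 ]
2.45 [ 0.47605602 -0.06845825  0.21216933] [0.03641906 0.38284975 0.35270008]
```

View pics/w1c.png

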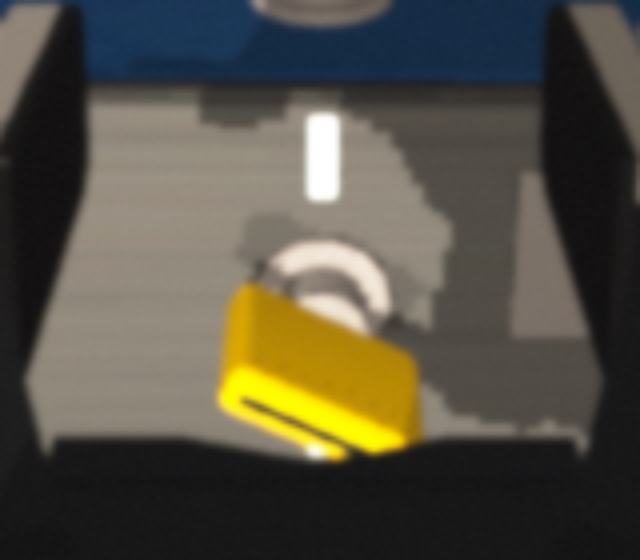

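```bash
python3 -m inch '[[0.5,0.03,0,0,50],[0.5,0,0,0,50],[0.5,0,0,0,50],[0.5,0,0,0,50],[0.5,0,0,0,50],[0.5,0,0,0,50],[0.5,0,0,0,50],[0.35,0,0,0,50],[0,0,0,0,50],[0,0,0,0,50]]' 40
python3 - <<'E'
from h import *
im,d,P=cam('wrist','w2.png');s=ctrl.sense();print(s['time_s'],s['position'],s['ft_force'])
E
```

```text
time_s: 3.45
position: [0.4766, -0.0675, 0.0589]
tcp_rot: [[0.0, 0.014, 1.0], [0.0, 1.0, -0.014], [-1.0, 0.0, 0.0]]
ft_force: [-0.1, 1.2, 0.4]
grip_width: 0.581
3.5 [ 0.47721025 -0.06788239  0.05943694] [0.14223024 0.12593938 0.42501257]
```

View pics/w2.png

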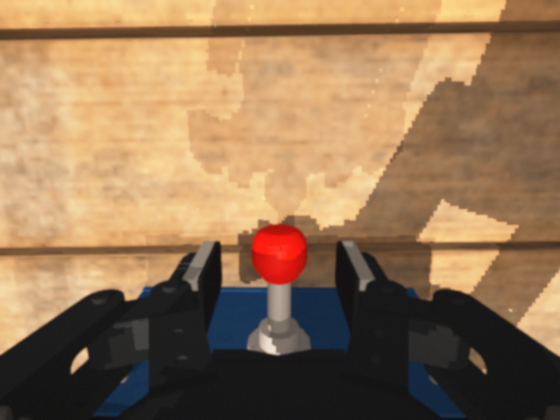

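The knob (279,254) sits centred between the open pads. Close.

```bash
python3 -m inch '[[0,0,0,0,20],[0,0,0,0,20],[0,0,0,0,20],[0,0,0,0,20],[0,0,0,0,20],[0,0,0,0,20],[0,0,0,0,20]]' 50
python3 -m inch '[[0,0,-0.1,0,20],[0,0,-0.1,0,20],[0,0,-0.1,0,20],[0,0,-0.1,0,20],[0,0,-0.1,0,20],[0,0,-0.1,0,20],[0,0,-0.1,0,20],[0,0,-0.1,0,20],[0,0,0,0,20],[0,0,0,0,20],[0,0,0,0,20]]' 50
python3 - <<'E'
from h import *
im,d,P=cam('wrist','w3.png');s=ctrl.sense();print(s['time_s'],s['position'],s['ft_force'],s['grip_width'])
E
```

```text
time_s: 4.2
position: [0.4765, -0.0681, 0.0585]
tcp_rot: [[-0.0, 0.015, 1.0], [0.0, 1.0, -0.015], [-1.0, 0.0, -0.0]]
ft_force: [0.6, -0.4, 0.0]
grip_width: 0.231
time_s: 5.3
position: [0.4447, -0.0677, 0.0586]
tcp_rot: [[0.0, 0.015, 1.0], [-0.0, 1.0, -0.015], [-1.0, -0.0, 0.0]]
ft_force: [0.7, -0.4, 0.6]
grip_width: 0.237
5.35 [ 0.4447134  -0.06763909  0.05856751] [ 0.40117648  0.03307778 -0.08208473] 0.2289702705253741
```

View pics/w3.png

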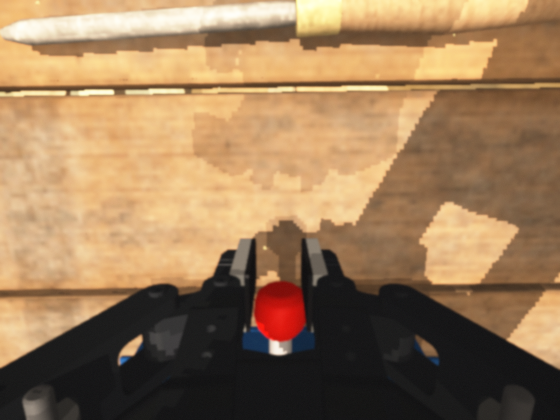

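```bash
python3 - <<'E'
from h import *
im,d,P=cam('scene');cv2.imwrite('pics/s3.png',cv2.resize(im[150:310,230:390,::-1],None,fx=3.7,fy=3.7,interpolation=cv2.INTER_CUBIC))
for n in('top','wrist'):
    im,d,P=cam(n)
    hsv=cv2.cvtColor(im,cv2.COLOR_RGB2HSV);H,S,V=[hsv[...,i].astype(int) for i in range(3)]
    m=(((H<6)|(H>174))&(S>150)&(V>80)).astype(np.uint8)
    k,l,st,c=cv2.connectedComponentsWithStats(m)
    for i in range(1,k):
        if st[i,4]>30:print(n,st[i],c[i],onz(P,*c[i],.066), np.median([dep(P,d,u,v) for v,u in np.argwhere(l==i)],0))
    if n=='wrist':
        s=ctrl.sense();p=s['position'];print(proj(P,p),proj(P,p+np.array([0,.01,0])),proj(P,p+[0,-.01,-.011]))
E
```

```text
top [524 238  36  15 193] [540.62176166 247.72020725] [ 0.451408   -0.73348876  0.066     ] [ 0.45529669 -0.97127089 -0.38813818]
top [463 324   9  34 132] [467.3030303  341.17424242] [ 0.20119586 -0.51665116  0.066     ] [ 0.20530297 -0.50701241  0.09067483]
wrist [ 254  281   52   61 2544] [279.69378931 310.85455975] [ 0.47847937 -0.06656337  0.066     ] [ 0.47426265 -0.06638893  0.07142614]
[276.62946998 242.67363277] [296.61250033 242.40838576] [257.90233913 235.01148493]
```

View pics/s3.png

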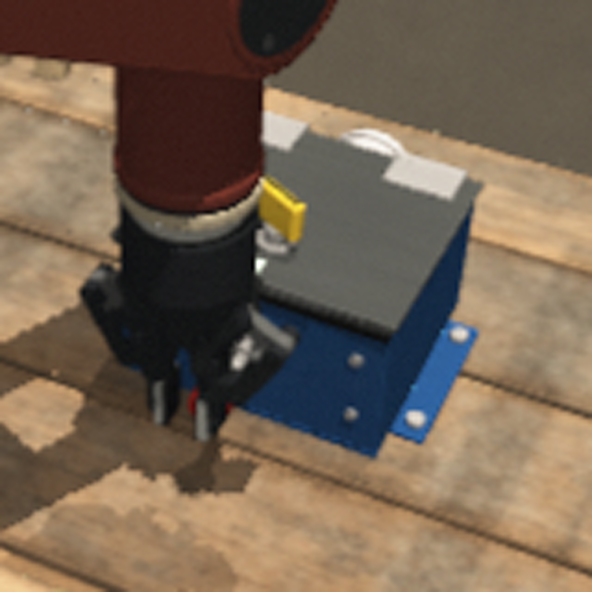

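```bash
python3 -m inch '[[0,0,0,0,55],[0,0,0,0,55],[0,0,0,0,55],[0,0,0.2,0,55],[0,0,0.2,0,55],[0,0,0.2,0,55],[0,0,0.2,0,55],[0,0.03,0.04,0,55],[0,0,0,0,55],[0,0,0,0,0],[0,0,0,0,0],[0,0,0,0,0],[0,0,0,0,0],[0,0,0,0,0],[0,0,0,0,0],[0,0,0,0,0],[0,0,0,0,0]]' 60
python3 - <<'E'
from h import *
im,d,P=cam('wrist','w4.png');s=ctrl.sense();print(s['time_s'],s['position'],s['ft_force'],s['grip_width'])
E
```

```text
time_s: 7.2
position: [0.4781, -0.0669, 0.0585]
tcp_rot: [[0.0, 0.015, 1.0], [-0.0, 1.0, -0.015], [-1.0, -0.0, 0.0]]
ft_force: [-0.1, -0.4, 1.0]
grip_width: -0.0
7.25 [ 0.47811284 -0.06691741  0.05850054] [-0.04496204 -1.39423862  0.11652052] 0.002185945838508513
```

View pics/w4.png

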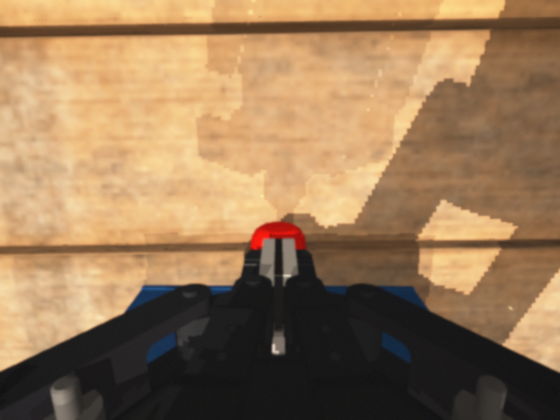

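```bash
python3 - <<'E'
from h import *
im,d,P=cam('wrist')
for u,v in[(270,240),(270,244),(290,244),(290,250),(270,260),(270,275),(268,228),(280,232),(255,240),(280,300)]: print(u,v,im[v,u],dep(P,d,u,v).round(4))
s=ctrl.sense();print(s['position'],proj(P,s['position']),proj(P,s['position']-[0,0,.011]))
im,d,P=cam('scene');cv2.imwrite('pics/s4.png',cv2.resize(im[180:310,230:390,::-1],None,fx=4.5,fy=4.5,interpolation=cv2.INTER_CUBIC))
E
```

```text
270 240 [143 128 114] [ 0.4662 -0.0694  0.0844]
270 244 [144 132 118] [ 0.4663 -0.0693  0.0887]
290 244 [143 131 117] [ 0.4668 -0.0611  0.0878]
290 250 [144 131 117] [ 0.4664 -0.0613  0.0947]
270 260 [143 132 117] [ 0.4661 -0.0689  0.1042]
270 275 [144 133 119] [ 0.4666 -0.0687  0.1149]
268 228 [176  17  12] [ 0.4681 -0.0708  0.0644]
280 232 [211  21  14] [ 0.4679 -0.0651  0.0707]
255 240 [245  25  14] [ 0.4724 -0.0769  0.0687]
280 300 [30 28 28] [ 0.4761 -0.0655  0.1148]
[ 0.47809656 -0.06691057  0.05847318] [276.62132748 242.65264349] [276.71293566 234.74236843]
```

View pics/s4.png

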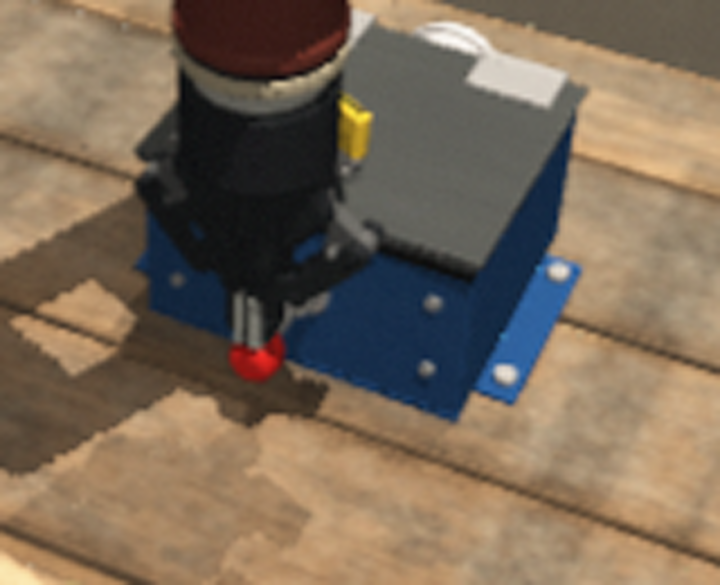

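```bash
python3 - <<'E'
from h import *
print(ctrl.tips_ahead,[a for a in dir(ctrl) if a[0]!='_'])
im,d,P=cam('wrist')
# lowest finger point: gray-ish pixels column
for v in range(230,244):print(v,im[v,270],d[v,270].round(4),dep(P,d,270,v).round(4))
print(P['R'].round(3),(-P['R'].T@P['t']).round(4))
im,d,P=cam('scene')
for v in range(248,268,1):
  u=int(230+245/4.5);print(v,im[v,u],dep(P,d,u,v).round(3))
E
```

```text
0.011 ['IKError', 'camera', 'camera_params', 'close_job', 'sense', 'tips_ahead']
230 [186  19  15] 0.1624 [ 0.4683 -0.0698  0.0668]
231 [200  20  13] 0.1603 [ 0.468  -0.0698  0.0689]
232 [210  22  15] 0.1591 [ 0.468  -0.0697  0.0701]
233 [199  20  12] 0.1587 [ 0.4683 -0.0697  0.0706]
234 [180  16  10] 0.158 [ 0.4685 -0.0697  0.0714]
235 [172  19  15] 0.1582 [ 0.469  -0.0697  0.0713]
236 [169  22  16] 0.1586 [ 0.4696 -0.0698  0.0711]
237 [164  44  38] 0.1585 [ 0.47   -0.0698  0.0713]
238 [152  82  73] 0.1471 [ 0.4663 -0.0694  0.0821]
239 [145 114 102] 0.1463 [ 0.4664 -0.0694  0.0829]
240 [143 129 114] 0.1452 [ 0.4664 -0.0694  0.0841]
241 [142 131 117] 0.1443 [ 0.4665 -0.0694  0.085 ]
242 [144 133 118] 0.1434 [ 0.4665 -0.0694  0.0859]
243 [144 132 118] 0.1424 [ 0.4665 -0.0693  0.087 ]
[[ 0.014  1.    -0.   ]
 [ 0.966 -0.014  0.259]
 [ 0.259 -0.004 -0.966]] [ 0.412  -0.0652  0.2198]
248 [59 57 54] [ 0.468 -0.067  0.106]
249 [58 57 53] [ 0.468 -0.067  0.103]
250 [58 57 53] [ 0.467 -0.068  0.101]
251 [57 57 53] [ 0.467 -0.068  0.098]
252 [56 57 53] [ 0.468 -0.067  0.094]
253 [49 48 46] [ 0.467 -0.068  0.092]
254 [51 51 49] [ 0.469 -0.067  0.086]
255 [58 56 54] [ 0.466 -0.068  0.086]
256 [63 38 36] [ 0.467 -0.068  0.081]
257 [103  19  17] [ 0.472 -0.065  0.072]
258 [127  22  19] [ 0.469 -0.067  0.072]
259 [143  25  21] [ 0.469 -0.067  0.069]
260 [146  24  21] [ 0.469 -0.067  0.066]
261 [143  21  19] [ 0.47  -0.066  0.061]
262 [138  19  16] [ 0.469 -0.067  0.059]
263 [133  27  22] [ 0.468 -0.067  0.056]
264 [87 39 29] [ 0.514 -0.047 -0.002]
265 [72 56 41] [ 0.508 -0.05   0.001]
266 [74 59 44] [ 0.511 -0.048 -0.007]
267 [64 50 37] [ 0.507 -0.05  -0.005]
```

```bash
python3 - <<'E'
from h import *
im,d,P=cam('scene')
for u in (276,284,290,296,302):
  print(u,[(v,dep(P,d,u,v)[[0,2]].round(3).tolist(),int(im[v,u].sum())) for v in range(184,262,4)])
cv2.imwrite('pics/s5.png',cv2.resize(im[130:275,230:350,::-1],None,fx=5,fy=4.1,interpolation=cv2.INTER_CUBIC))
E
```

```text
276 [(184, [0.439, 0.303], 101), (188, [0.442, 0.291], 106), (192, [0.44, 0.283], 107), (196, [0.44, 0.273], 236), (200, [0.449, 0.255], 256), (204, [0.442, 0.251], 62), (208, [0.442, 0.241], 54), (212, [0.443, 0.23], 54), (216, [0.442, 0.22], 61), (220, [0.443, 0.208], 56), (224, [0.459, 0.18], 60), (228, [0.461, 0.167], 59), (232, [0.461, 0.155], 54), (236, [0.472, 0.131], 60), (240, [0.538, 0.046], 98), (244, [0.535, 0.035], 117), (248, [0.535, 0.021], 116), (252, [0.536, 0.005], 103), (256, [0.528, -0.001], 167), (260, [0.514, 0.002], 171)]
284 [(184, [0.443, 0.305], 106), (188, [0.441, 0.297], 106), (192, [0.443, 0.286], 116), (196, [0.443, 0.276], 83), (200, [0.441, 0.269], 269), (204, [0.45, 0.25], 237), (208, [0.443, 0.246], 69), (212, [0.444, 0.235], 79), (216, [0.442, 0.226], 80), (220, [0.442, 0.216], 76), (224, [0.468, 0.179], 55), (228, [0.468, 0.167], 63), (232, [0.468, 0.156], 64), (236, [0.482, 0.128], 56), (240, [0.474, 0.125], 56), (244, [0.47, 0.116], 87), (248, [0.468, 0.106], 166), (252, [0.467, 0.094], 166), (256, [0.467, 0.081], 126), (260, [0.472, 0.062], 193)
[... 954 characters left out ...]
 0.135], 56), (244, [0.466, 0.133], 74), (248, [0.521, 0.06], 202), (252, [0.534, 0.032], 116), (256, [0.537, 0.015], 125), (260, [0.535, 0.002], 121)]
302 [(184, [0.468, 0.297], 96), (188, [0.469, 0.287], 138), (192, [0.464, 0.281], 128), (196, [0.466, 0.27], 414), (200, [0.476, 0.251], 70), (204, [0.47, 0.246], 77), (208, [0.472, 0.234], 65), (212, [0.473, 0.223], 72), (216, [0.471, 0.214], 67), (220, [0.474, 0.2], 70), (224, [0.47, 0.194], 111), (228, [0.47, 0.182], 82), (232, [0.473, 0.167], 125), (236, [0.469, 0.161], 167), (240, [0.465, 0.152], 73), (244, [0.535, 0.065], 121), (248, [0.538, 0.048], 192), (252, [0.533, 0.04], 153), (256, [0.535, 0.025], 141), (260, [0.534, 0.011], 136)]
```

View pics/s5.png

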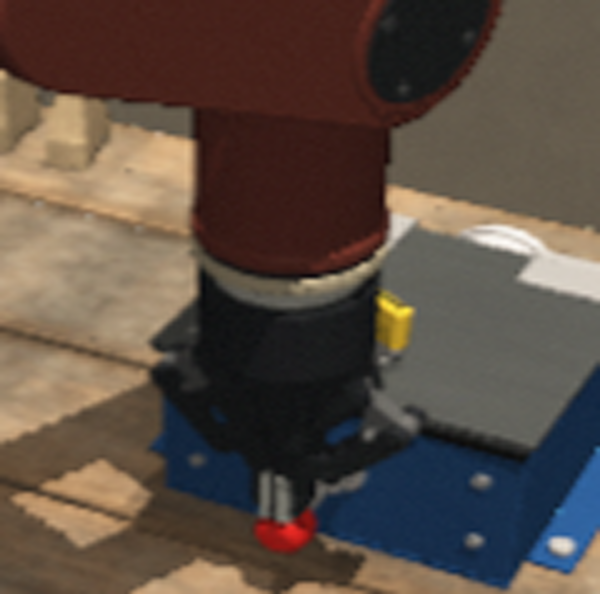

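Both cameras agree that the fingertips really sit about 34 mm higher than the reported TCP implies: tips at z≈0.0815, against 0.0475 expected. The pads closed above the knob, so I'll correct for this offset from here on. Next I open, go 34 mm lower and regrip.

```bash
python3 -m inch '[[0,0,0,0,55],[0,0,0,0,55],[0,0,0,0,55],[0,0,0,0,55],[0.2,0,-0.02,0,55],[0.2,0,0,0,55],[0.2,0,0,0,55],[0.2,0,0,0,55],[0.05,0,0,0,55],[0,0,0,0,55],[0,0,0,0,0],[0,0,0,0,0],[0,0,0,0,0],[0,0,0,0,0],[0,0,0,0,0],[0,0,0,0,0]]' 60
python3 - <<'E'
from h import *
im,d,P=cam('wrist','w5.png');s=ctrl.sense();print(s['time_s'],s['position'],s['ft_force'],s['grip_width'])
E
```

```text
time_s: 9.1
position: [0.4778, -0.0671, 0.0251]
tcp_rot: [[0.001, 0.015, 1.0], [-0.0, 1.0, -0.015], [-1.0, -0.0, 0.001]]
ft_force: [-2.1, -0.9, 5.1]
grip_width: 0.292
9.15 [ 0.47772794 -0.06714292  0.02510398] [-1.97885348 -0.76464207  5.51017356] 0.28674454105140085
```

View pics/w5.png

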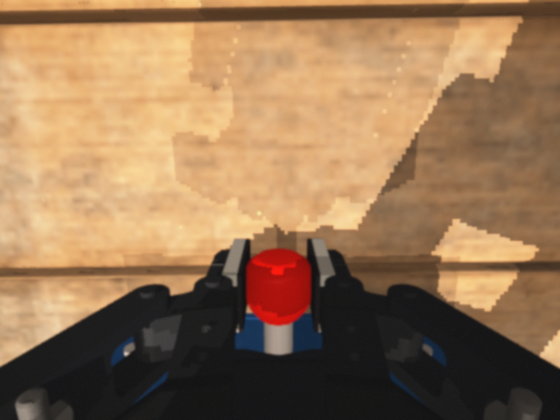

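```bash
python3 - <<'E'
from h import *
im,d,P=cam('wrist')
for u in (236,240,316,320):
  for v in (236,240,244,250,260):print(u,v,im[v,u],dep(P,d,u,v).round(4))
for u,v in((278,275),(250,285),(306,285)):print(u,v,im[v,u],dep(P,d,u,v).round(4))
E
```

```text
236 236 [245 210 151] [ 0.4832 -0.0906  0.0009]
236 240 [147 133 118] [ 0.466  -0.084   0.0501]
236 244 [143 132 118] [ 0.4655 -0.0833  0.0556]
236 250 [143 132 118] [ 0.4659 -0.0827  0.0608]
236 260 [143 133 118] [ 0.4659 -0.0816  0.07  ]
240 236 [244 207 149] [ 0.4839 -0.0885 -0.0006]
240 240 [147 133 118] [ 0.4661 -0.0823  0.0499]
240 244 [143 132 117] [ 0.466  -0.0818  0.0545]
240 250 [143 130 117] [ 0.4655 -0.081   0.0618]
240 260 [91 82 74] [ 0.466  -0.0802  0.0697]
316 236 [151 111  77] [ 0.484  -0.0448  0.0005]
316 240 [142 130 116] [ 0.4665 -0.0502  0.05  ]
316 244 [144 132 117] [ 0.4666 -0.0507  0.0542]
316 250 [140 129 115] [ 0.4115 -0.0653  0.1864]
316 260 [57 51 47] [ 0.4663 -0.0523  0.07  ]
320 236 [154 115  81] [ 0.4846 -0.0423 -0.0008]
320 240 [142 130 115] [ 0.4666 -0.0485  0.0499]
320 244 [144 132 119] [ 0.4661 -0.0491  0.0553]
320 250 [143 132 117] [ 0.4661 -0.0498  0.0614]
320 260 [108  99  88] [ 0.466  -0.0509  0.0706]
278 275 [189  19  13] [ 0.4705 -0.0663  0.0732]
250 285 [150  17  11] [ 0.477  -0.077   0.0684]
306 285 [154  15  11] [ 0.4763 -0.0559  0.0702]
```

```bash
python3 -m inch '[[0,0,-0.1,0,0],[0,0,-0.1,0,0],[0,0,-0.1,0,0],[0,0,-0.1,0,0],[0,0,-0.1,0,0],[0,0,-0.1,0,0],[0,0,-0.1,0,0],[0,0,-0.1,0,0],[0,0,0,0,0],[0,0,0,0,0],[0,0,0,0,0]]' 60
python3 - <<'E'
from h import *
im,d,P=cam('wrist','w6.png');s=ctrl.sense();print(s['time_s'],s['position'],s['ft_force'],s['grip_width'])
for u,v in((278,275),(250,285),(306,285)):print(u,v,im[v,u],dep(P,d,u,v).round(4))
E
```

```text
time_s: 10.3
position: [0.4478, -0.0666, 0.0253]
tcp_rot: [[0.006, 0.015, 1.0], [-0.001, 1.0, -0.015], [-1.0, -0.0, 0.006]]
ft_force: [10.5, 1.1, -2.3]
grip_width: 0.294
10.35 [ 0.44779573 -0.06664921  0.0252871 ] [10.80439775  0.45919322 -1.74644047] 0.2953240310155656
278 275 [187  20  12] [ 0.4405 -0.0658  0.0729]
250 285 [146  15   9] [ 0.4463 -0.0764  0.0694]
306 285 [151  17  11] [ 0.4463 -0.0554  0.0699]
```

View pics/w6.png

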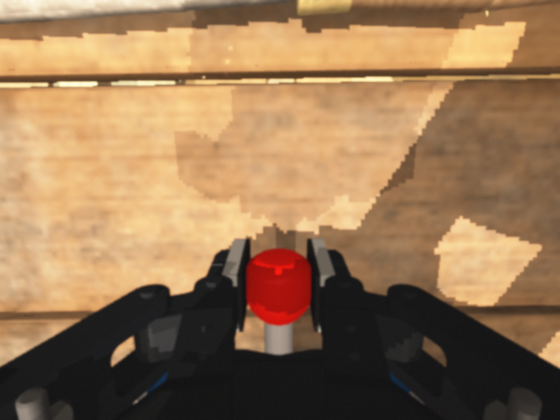

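Knob travelled 30 mm and is on its stop (10 N). Push it home.

```bash
python3 -m inch '[[0,0,0.1,0,0],[0,0,0.1,0,0],[0,0,0.1,0,0],[0,0,0.1,0,0],[0,0,0.1,0,0],[0,0,0.1,0,0],[0,0,0.1,0,0],[0,0,0.1,0,0],[0,0,0.04,0,0],[0,0,0,0,0],[0,0,0,0,0],[0,0,0,0,0],[0,0,0,0,0]]' 60
python3 - <<'E'
from h import *
im,d,P=cam('wrist');s=ctrl.sense();print(s['time_s'],s['position'],s['ft_force'],s['grip_width'])
for u,v in((278,275),(250,285),(306,285)):print(u,v,im[v,u],dep(P,d,u,v).round(4))
E
```

```text
time_s: 11.65
position: [0.4777, -0.0671, 0.025]
tcp_rot: [[-0.003, 0.015, 1.0], [-0.0, 1.0, -0.015], [-1.0, -0.0, -0.003]]
ft_force: [-6.1, -0.9, 12.1]
grip_width: 0.292
11.7 [ 0.47763756 -0.06711672  0.02496636] [-4.09413296 -0.50301369 10.47864203] 0.2911671864340144
278 275 [188  17  12] [ 0.4704 -0.0663  0.0733]
250 285 [149  18  11] [ 0.4762 -0.0768  0.0698]
306 285 [154  17  12] [ 0.4763 -0.0559  0.0702]
```

```bash
python3 -m inch '[[0,0,-0.03,0,55],[0,0,0,0,55],[0,0,0,0,55],[0,0,0,0,55],[-0.5,0,0,0,85],[-0.8,0,0,0,85],[-0.8,0,0,0,85],[-0.8,0,0,0,85],[-0.8,0,0,0,85],[-0.6,0,0.3,0,85],[0,0,0.5,0,85],[0,0,0.5,0,85],[0,0,0.1,0,85],[0,0,0,0,85],[0,0,0,0,85],[0,0,0,0,85]]' 60
python3 - <<'E'
from h import *
im,d,P=cam('wrist','w7.png');s=ctrl.sense();print(s['time_s'],s['position'],s['ft_force'],s['grip_width']);np.savez('/tmp/w7',im=im,d=d,**P)
E
```

```text
time_s: 13.3
position: [0.5329, -0.0676, 0.1961]
tcp_rot: [[-0.001, 0.015, 1.0], [0.0, 1.0, -0.015], [-1.0, 0.0, -0.001]]
ft_force: [0.8, 0.5, -0.2]
grip_width: 0.995
13.35 [ 0.53302643 -0.06767504  0.19629743] [0.03255385 0.30232516 0.36179269] 0.9962265747391507
```

View pics/w7.png

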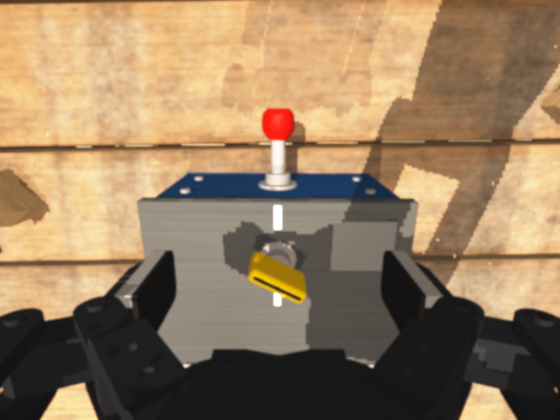

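```bash
python3 - <<'E'
from h import *
z=np.load('/tmp/w7.npz');im=z['im'];d=z['d'];P={k:z[k] for k in('R','t','f','cx','cy')}
hsv=cv2.cvtColor(im,cv2.COLOR_RGB2HSV);H,S,V=[hsv[...,i].astype(int) for i in range(3)]
pts=[]
for v,u in np.argwhere((H>18)&(H<34)&(S>150)&(V>90)&(d>0)):
    if 240<u<320 and 240<v<310:pts.append(dep(P,d,u,v))
pts=np.array(pts);print(pts[:,2].max(),np.percentile(pts[:,2],[5,50,95]))
t=pts[pts[:,2]>np.percentile(pts[:,2],98)-.006]
r=cv2.minAreaRect((t[:,:2]*1e4).astype(np.float32));print('top',r,cv2.boxPoints(r)/1e4)
# marks
for n,(r0,r1) in {'front':(200,235),'back':(288,310)}.items():
    m=[(v,u) for v,u in np.argwhere((S<50)&(V>190)) if 265<u<290 and r0<v<r1]
    v,u=np.mean(m,0);print(n,len(m),u,v,onz(P,u,v,.121),dep(P,d,u,v))
for a in((142,199),(414,199)):print(onz(P,*a,.124))
for a in((330,270),(395,222),(397,271),(332,222),(362,247)):print('pad',onz(P,*a,.124),dep(P,d,*a))
m=(((H<6)|(H>174))&(S>150)&(V>80)&(np.arange(560)<320))[:160]
v,u=np.argwhere(m).mean(0);print('knob',onz(P,u,v,.066),dep(P,d,u,v))
print(dep(P,d,200,330),dep(P,d,200,220))
cv2.imwrite('pics/w7c.png',cv2.resize(im[190:320,220:340,::-1],None,fx=5,fy=4.5))
E
```

```text
0.16371194185909935 [0.13931476 0.15753635 0.16255916]
top ((5764.5625, -681.0218505859375), (393.2624206542969, 102.65768432617188), 60.788612365722656) [[ 0.5623799  -0.08275963]
 [ 0.57134014 -0.08776966]
 [ 0.5905326  -0.05344474]
 [ 0.58157235 -0.0484347 ]]
front 258 277.44573643410854 217.0 [ 0.54376233 -0.06751901  0.121     ] [ 0.54242601 -0.06749113  0.12511414]
back 110 276.8272727272727 299.7909090909091 [ 0.6105628  -0.06899115  0.121     ] [ 0.61121636 -0.06900514  0.11992375]
[ 0.5282012  -0.16205395  0.124     ]
[0.53094225 0.02823254 0.124     ]
pad [ 0.58454397 -0.02920862  0.124     ] [ 0.58619935 -0.02869192  0.12071309]
pad [0.54773381 0.01617744 0.124     ] [0.5473656  0.0158033  0.12506421]
pad [0.58607207 0.02045183 0.124     ] [ 0.52393434 -0.02459688  0.24579734]
pad [ 0.54708715 -0.02869696  0.124     ] [ 0.54734764 -0.02857599  0.12324104]
pad [ 0.56656034 -0.00640355  0.124     ] [ 0.56617834 -0.00663175  0.12489541]
knob [ 0.48076866 -0.06628384  0.066     ] [ 0.48033084 -0.0662722   0.07522971]
[ 0.6393929  -0.13109919  0.11687651] [ 0.54430117 -0.12265511  0.1237981 ]
```

View pics/w7c.png

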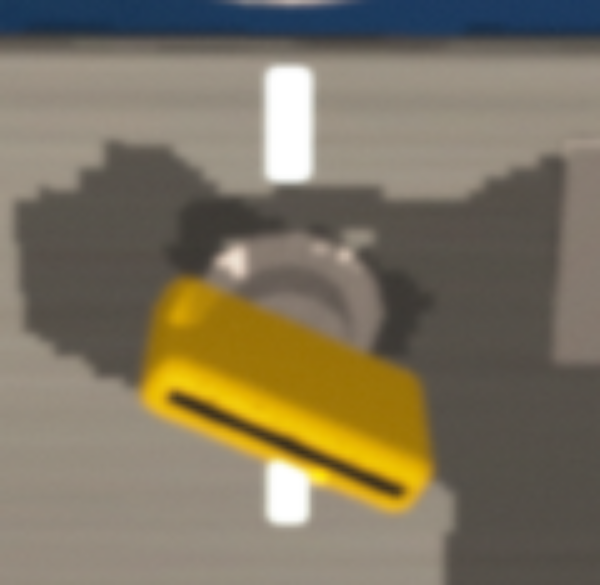

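```bash
python3 -m inch '[[0,0,0.55,0,45],[0,0,0.54,0,45],[0,0,0,-0.135,45],[0,0,0,-0.135,45],[0,0,0,-0.135,45],[0,0,0,-0.135,45],[0,0,0,-0.135,45],[0,0,0,-0.135,45],[0,0,0,-0.135,45],[0,0,0,-0.135,45],[0.3,0,0,0,45],[0.3,0,0,0,45],[0,0,0,0,45],[0,0,0,0,45]]' 40
python3 - <<'E'
from h import *
im,d,P=cam('wrist','w8.png');s=ctrl.sense();print(s['time_s'],s['position'],s['ft_force'],s['qpos'],np.round(s['tcp_rot'],3))
E
```

```text
time_s: 14.75
position: [0.5838, -0.0248, 0.1694]
tcp_rot: [[-0.01, -0.833, 0.553], [-0.06, 0.552, 0.832], [-0.998, -0.025, -0.055]]
ft_force: [0.3, 0.2, 0.5]
grip_width: 0.529
14.8 [ 0.58420249 -0.02489365  0.17006717] [ 0.11402024 -1.20033597 -0.27626179] [-0.14071676  0.16452814  1.67321194 -0.06267643  1.30427913 -2.6797909 ] [[-0.008 -0.833  0.553]
 [-0.06   0.552  0.832]
 [-0.998 -0.026 -0.055]]
```

View pics/w8.png

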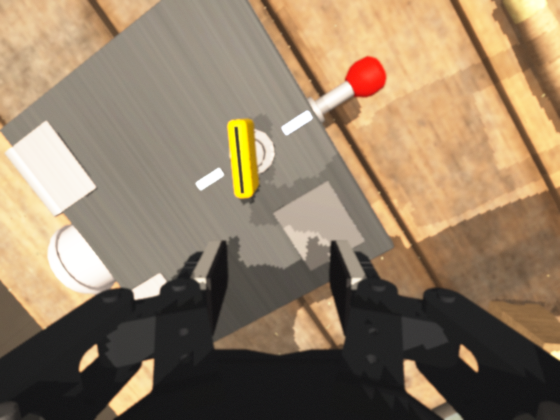

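```bash
python3 -m inch '[[-0.2,0,0,0.15,45],[0,0,0,0.15,45],[0,0,0,0.15,45],[0,0,0,0.15,45],[0,0,0,0.15,45],[0,0,0,0.15,45],[0,0,0,0.15,45],[0,0,0,0.15,45],[0,0,0,0,45],[0,0,0,0,45]]' 40
python3 - <<'E'
from h import *
s=ctrl.sense();print(s['time_s'],s['position'],s['ft_force'],s['qpos'],np.round(s['tcp_rot'],4))
E
```

```text
time_s: 15.8
position: [0.5847, -0.0241, 0.1786]
tcp_rot: [[-0.007, 0.209, 0.978], [-0.06, 0.976, -0.209], [-0.998, -0.06, 0.005]]
ft_force: [-0.8, -0.3, 0.2]
grip_width: 0.53
15.8 [ 0.58468176 -0.02406953  0.17856034] [-0.78094487 -0.32544168  0.17390634] [-0.13922173  0.15744051  1.6647443  -0.06239818  1.31880101 -1.48397557] [[-0.0073  0.2087  0.9779]
 [-0.06    0.9761 -0.2088]
 [-0.9982 -0.0602  0.0054]]
```

```bash
python3 -m inch '[[0,0,0,0.144,45],[0,0,0,0.144,45],[0,0,0,0.144,45],[0,0,0,0.144,45],[0,0,0,0.144,45],[0,0,0,0.144,45],[0,0,0,0.144,45],[0,0,0,0.144,45],[0,0,0,0.144,45],[0,0,0,0.144,45],[0,0,0,0.144,45],[0,0,0,0.144,45],[0,0,0,0.141,45],[0,0,0,0,45],[0,0,0,0,45]]' 40
python3 - <<'E'
from h import *
s=ctrl.sense();R=np.array(s['tcp_rot']);p=np.array(s['position']);print(s['time_s'],p,s['qpos'],R.round(3))
print('jaw deg',np.degrees(np.arctan2(R[1,1],R[0,1])))
for z in(.19,.158):
    G=np.array([.5765,-.068,z]);print((R.T@(G+.042*R[:,0]-p)/.04).round(3))
cam('wrist','w9.png')
E
```

```text
time_s: 17.3
position: [0.5845, -0.0237, 0.1782]
tcp_rot: [[-0.008, 0.875, -0.485], [-0.06, -0.484, -0.873], [-0.998, 0.022, 0.056]]
ft_force: [-0.1, 0.3, -0.4]
grip_width: 0.531
17.3 [ 0.58450837 -0.02365737  0.17820469] [-0.13855656  0.15776668  1.66506486 -0.0624085   1.31872892  0.38348448] [[-0.008  0.875 -0.485]
 [-0.06  -0.484 -0.873]
 [-0.998  0.022  0.056]]
jaw deg -28.982964157869116
[0.824 0.368 1.081]
[1.622 0.351 1.036]
```

View pics/w9.png

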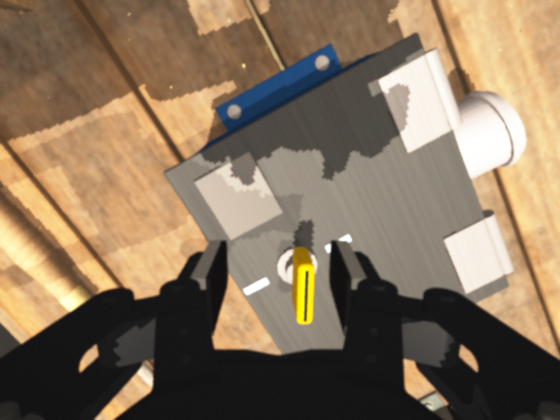

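```bash
python3 -m inch '[[0,0.18,0.52,0,45],[0,0.17,0.52,0,45],[0.4,0,0,0,45],[0.4,0,0,0,45],[0,0,0,0,45],[0,0,0,0,45]]' 40
python3 - <<'E'
from h import *
s=ctrl.sense();R=np.array(s['tcp_rot']);p=np.array(s['position']);print(s['time_s'],p)
G=np.array([.5765,-.068,.158]);print((R.T@(G+.042*R[:,0]-p)/.04).round(3))
cam('wrist','w10.png')
E
```

```text
time_s: 17.95
position: [0.5752, -0.0675, 0.1473]
tcp_rot: [[-0.011, 0.873, -0.488], [-0.059, -0.488, -0.871], [-0.998, 0.02, 0.057]]
ft_force: [0.0, 0.5, 0.3]
grip_width: 0.527
17.95 [ 0.57521586 -0.06752862  0.14730413]
[0.783 0.039 0.01 ]
```

View pics/w10.png

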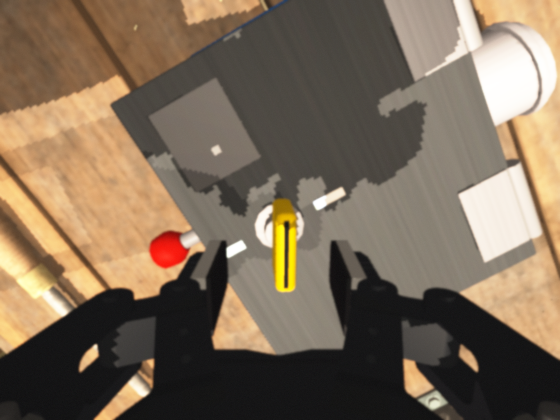

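```bash
python3 -m inch '[[0.26,0.03,0,0,45],[0.26,0,0,0,45],[0.26,0,0,0,45],[0,0,0,0,45],[0,0,0,0,0],[0,0,0,0,0],[0,0,0,0,0],[0,0,0,0,0],[0,0,0,0,0],[0,0,0,0,0],[0,0,0,0,0],[0,0,0,0,0]]' 30
python3 - <<'E'
from h import *
s=ctrl.sense();R=np.array(s['tcp_rot']);p=np.array(s['position']);print(s['time_s'],p,s['ft_force'],s['ft_torque'],s['qpos'][5])
cam('wrist','w11.png')
E
```

```text
time_s: 19.2
position: [0.5767, -0.0708, 0.1176]
tcp_rot: [[-0.008, 0.872, -0.49], [-0.06, -0.489, -0.87], [-0.998, 0.022, 0.056]]
ft_force: [-1.0, 1.1, 1.3]
grip_width: 0.121
19.2 [ 0.57672435 -0.07081614  0.11764895] [-0.9793007   1.11237216  1.34062592] [ 0.46278561  0.55096847 -0.07534181] 0.31379277924434557
```

View pics/w11.png

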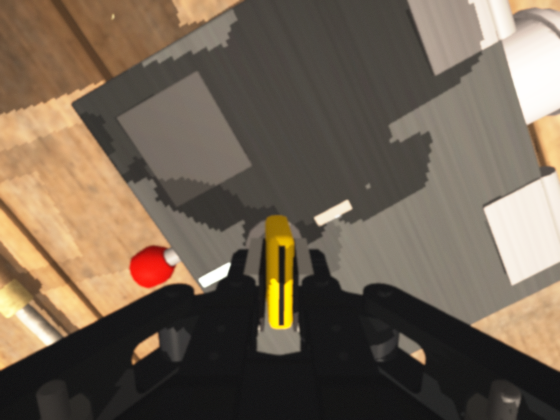

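```bash
python3 -m inch '[[0,0,0,0.09,0],[0,0,0,0.09,0],[0,0,0,0.09,0],[0,0,0,0.09,0],[0,0,0,0.09,0],[0,0,0,0.09,0],[0,0,0,0.09,0],[0,0,0,0.09,0],[0,0,0,0.09,0],[0,0,0,0.09,0],[0,0,0,0.09,0],[0,0,0,0.085,0],[0,0,0,0,0],[0,0,0,0,0],[0,0,0,0,0]]' 30
python3 - <<'E'
from h import *
s=ctrl.sense();R=np.array(s['tcp_rot']);p=np.array(s['position']);print(s['time_s'],p,s['ft_force'],s['ft_torque'],s['qpos'][5],'jaw',np.arctan2(R[1,1],R[0,1]))
cam('wrist','w12.png')
E
```

```text
time_s: 20.75
position: [0.5772, -0.0707, 0.118]
tcp_rot: [[-0.007, -0.014, -1.0], [-0.06, -0.998, 0.015], [-0.998, 0.06, 0.006]]
ft_force: [0.3, 2.3, 1.9]
grip_width: 0.118
20.75 [ 0.57722017 -0.07072549  0.1179963 ] [0.30464173 2.30028103 1.88859669] [ 0.8848173   0.20628304 -0.06455277] 1.3871900466647709 jaw -1.5850950679019338
```

View pics/w12.png

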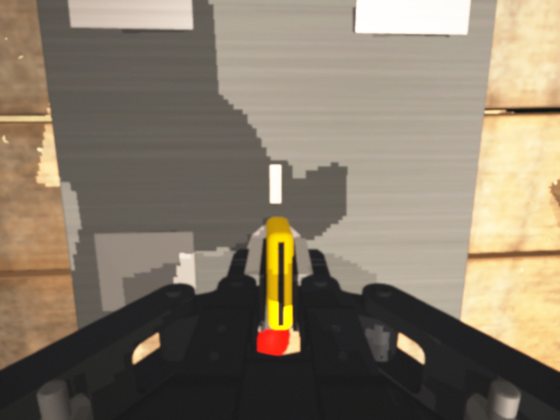

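```bash
python3 -m inch '[[0,0,0,0,45],[0,0,0,0,45],[0,0,0,0,45],[0,0,0,0,45],[-0.5,0,0,0,45],[-0.6,0,0,0,45],[-0.6,0,0,0,0],[0,-0.4,0.07,0,0],[0,-0.4,0.07,0,0],[0,-0.4,0.07,0,0],[0,-0.37,0.07,0,0],[0,0,0,0,0],[0,0,0,0,0],[0,0,0,0,0]]' 40
python3 - <<'E'
from h import *
im,d,P=cam('wrist','w13.png');s=ctrl.sense();R=np.array(s['tcp_rot']);p=np.array(s['position']);print(s['time_s'],p,s['ft_force'],R.round(3),s['grip_width'])
hsv=cv2.cvtColor(im,cv2.COLOR_RGB2HSV);H,S,V=[hsv[...,i].astype(int) for i in range(3)]
pts=np.array([dep(P,d,u,v) for v,u in np.argwhere((H>18)&(H<34)&(S>150)&(V>90)&(d>0))]);pts=pts[(abs(pts[:,0]-.577)<.04)&(abs(pts[:,1]+.068)<.04)&(pts[:,2]>.15)]
r=cv2.minAreaRect((pts[:,:2]*1e4).astype(np.float32));print(r)
print((R.T@(np.array([.566,-.0065,.13])+.023*R[:,0]-p)/.04).round(3))
E
```

```text
time_s: 22.2
position: [0.5672, -0.0042, 0.1816]
tcp_rot: [[-0.008, -0.016, -1.0], [-0.06, -0.998, 0.016], [-0.998, 0.06, 0.007]]
ft_force: [-0.0, -0.8, -0.4]
grip_width: 0.002
22.25 [ 0.56722943 -0.00441447  0.18171538] [ 0.88205101 -0.44096134 -0.49244784] [[-0.008 -0.016 -1.   ]
 [-0.06  -0.998  0.017]
 [-0.998  0.06   0.007]] 0.003327609079515955
((5778.79052734375, -678.12353515625), (99.00701904296875, 390.245361328125), 88.77118682861328)
[ 1.869 -0.025  0.021]
```

View pics/w13.png

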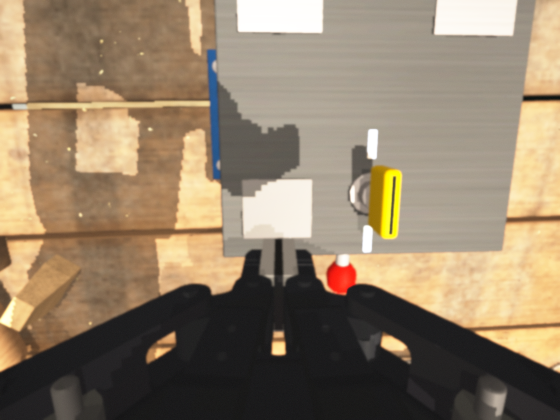

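Wing lies at −1.2° in the world frame, in line with the marks. Descend onto the pad.

```bash
python3 -m inch '[[0.4,-0.025,0.02,0,0],[0.4,0,0,0,0],[0.4,0,0,0,0],[0.4,0,0,0,0],[0.2,0,0,0,0],[0.06,0,0,0,0],[0,0,0,0,0],[0,0,0,0,0]]' 40
python3 -m inch '[[0.06,0,0,0,0],[0.06,0,0,0,0],[0.06,0,0,0,0],[0.06,0,0,0,0],[0,0,0,0,0],[0,0,0,0,0]]' 40
python3 -m inch '[[0.06,0,0,0,0],[0.06,0,0,0,0],[0,0,0,0,0],[0,0,0,0,0]]' 40
```

```text
time_s: 23.05
position: [0.5665, -0.0075, 0.1082]
tcp_rot: [[-0.006, -0.016, -1.0], [-0.06, -0.998, 0.016], [-0.998, 0.06, 0.005]]
ft_force: [-0.7, 0.4, 0.1]
grip_width: -0.002
time_s: 23.65
position: [0.5661, -0.0077, 0.0982]
tcp_rot: [[-0.007, -0.016, -1.0], [-0.059, -0.998, 0.016], [-0.998, 0.06, 0.006]]
ft_force: [-0.1, 3.1, 5.1]
grip_width: 0.005
time_s: 24.05
position: [0.5662, -0.0077, 0.096]
tcp_rot: [[-0.007, -0.016, -1.0], [-0.059, -0.998, 0.016], [-0.998, 0.059, 0.006]]
ft_force: [-8.7, 5.0, 21.1]
grip_width: 0.002
```

```bash
python3 - <<'E'
from h import *
im,d,P=cam('wrist','w14.png');s=ctrl.sense();print(s['time_s'],s['position'],s['ft_force'])
ys=[]
A=[]
for v in range(0,420,3):
  for u in range(0,560,3):
    if d[v,u]>0:
      X=dep(P,d,u,v)
      if .54<X[0]<.69 and -.16<X[1]<-.095 and .1<X[2]<.135:A.append(X)
A=np.array(A);print(len(A),np.polyfit(A[:,0]-.70,A[:,2],1))
z=np.load('/tmp/w7.npz');d=z['d'];P={k:z[k] for k in('R','t','f','cx','cy')};A=[]
for v in range(0,420,3):
  for u in range(0,560,3):
    if d[v,u]>0:
      X=dep(P,d,u,v)
      if .54<X[0]<.69 and -.16<X[1]<-.095 and .1<X[2]<.135:A.append(X)
A=np.array(A);print(len(A),np.polyfit(A[:,0]-.70,A[:,2],1))
im,d,P=cam('scene');cv2.imwrite('pics/s14.png',cv2.resize(im[150:310,230:390,::-1],None,fx=3.7,fy=3.7,interpolation=cv2.INTER_CUBIC))
E
```

```text
24.1 [ 0.566189   -0.00766072  0.09595529] [-7.81782509  5.4543278  22.2313143 ]
2422 [0.00165139 0.11284984]
1199 [-0.07125     0.11293048]
```

View pics/w14.png

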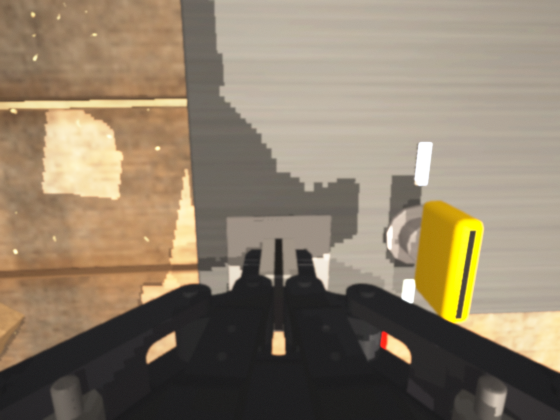

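View pics/s14.png

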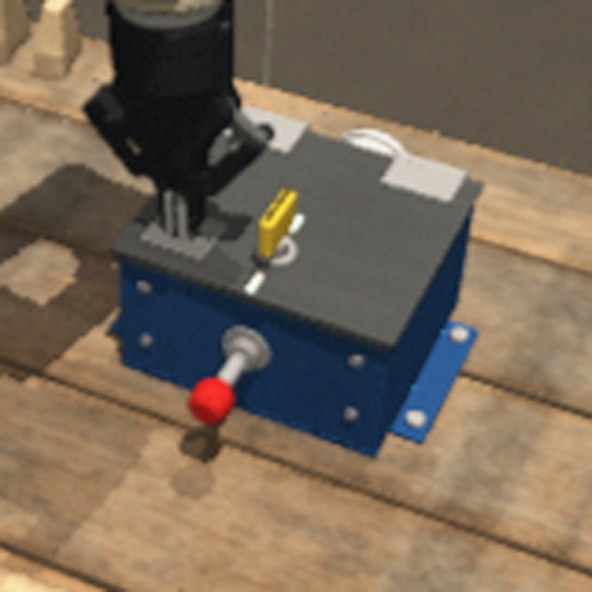

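```bash
python3 -m inch '[[-0.03,0,0,0,0],[0,0,0,0,0],[0,0,0,0,0],[0,0,0,0,0],[0,0,0,0,0],[0,0,0,0,0],[0,0,0,0,0],[0,0,0,0,0]]' 40
python3 - <<'E'
from h import *
im,d,P=cam('wrist');A=np.array([dep(P,d,u,v) for v in range(0,420,3) for u in range(0,560,3) if d[v,u]>0])
A=A[(A[:,0]>.54)&(A[:,0]<.69)&(A[:,1]>-.16)&(A[:,1]<-.095)&(A[:,2]>.1)&(A[:,2]<.135)];print(np.polyfit(A[:,0]-.7,A[:,2],1))
hsv=cv2.cvtColor(im,cv2.COLOR_RGB2HSV);H,S,V=[hsv[...,i].astype(int) for i in range(3)]
pts=np.array([dep(P,d,u,v) for v,u in np.argwhere((H>18)&(H<34)&(S>150)&(V>90)&(d>0))]);pts=pts[(abs(pts[:,0]-.577)<.04)&(abs(pts[:,1]+.068)<.04)&(pts[:,2]>.148)]
print(cv2.minAreaRect((pts[:,:2]*1e4).astype(np.float32)))
im,d,P=cam('scene');hsv=cv2.cvtColor(im,cv2.COLOR_RGB2HSV);H,S,V=[hsv[...,i].astype(int) for i in range(3)]
m=(((H<6)|(H>174))&(S>170)&(V>80)).astype(np.uint8);k,l,st,c=cv2.connectedComponentsWithStats(m)
for i in range(1,k):
  if st[i,4]>60 and 260<c[i][0]<310:print(c[i],onz(P,*c[i],.064))
s=ctrl.sense();print(s['time_s'],s['position'],s['ft_force'])
E
```

```text
time_s: 24.95
position: [0.5662, -0.0077, 0.0962]
tcp_rot: [[-0.007, -0.016, -1.0], [-0.059, -0.998, 0.016], [-0.998, 0.059, 0.006]]
ft_force: [-4.4, 4.6, 14.4]
grip_width: 0.003
[0.00034386 0.11281516]
((5743.921875, -675.646484375), (339.8439025878906, 311.3437194824219), 39.57528305053711)
[286.69230769 257.91452991] [ 0.47909815 -0.06925229  0.064     ]
25.05 [ 0.56612211 -0.00770417  0.0961501 ] [-4.27578805  3.91469442 14.48819516]
```

```bash
python3 - <<'E'
from h import *
P=ctrl.camera_params('wrist');P['f']=210/np.tan(np.radians(P['fovy'])/2);P['R']=np.array(P['R']);P['t']=np.array(P['t'])
a=onz(P,472,232,.153);b=onz(P,461,316,.153);v=a-b;print(a,b,np.arctan2(v[1],v[0]))
print(ctrl.close_job())
E
```

```text
[ 0.59014194 -0.06854625  0.153     ] [ 0.55810589 -0.06894592  0.153     ] 0.012475121119277833
the job is handed in; nothing more can be done
None
```

The job is handed in at about 25 s of the 64 s allowed. No verdict was reported, so what follows rests on my own checks.

**What I did:**
- I pulled the red knob out 30 mm to its stop, where the wrist read about 10 N, then pushed it fully home.
- I turned the wing about 1.08 rad so its slot lies in line with the white marks.
- I pressed the cover flush with the closed fingertips on the grey pad and left them pressing.

**Last checks:**

| Item | Reading |
|---|---|
| Knob | Back at its starting pixel in the scene picture, within 1 px |
| Wing | 0.01 rad in the world frame; the trap itself is turned about -0.015 rad |
| Cover | Slope about 0.0003 rad, compared with 0.071 rad when ajar |
| Push | About 14.5 N downward, about 15–16 N in total, steady |

**What went wrong or disagreed:**
- **Tool position:** both cameras showed the fingertips about 34 mm further back along the tool than the reported pose implies. My first two grasps closed above the knob, and nothing moved. I corrected for this from then on.
- **Joint limit:** my first turn towards the wing ran the last joint into its range limit, which left the tool tilted about 3.5°. I used the opposite half-turn grasp instead and kept the tilt.
- **Final wing fit:** one rectangle fit on the wing was spoiled because it included its side faces. The wing angle above comes from the slot line instead.
- **Loose items:** I did not measure them at the end. The arm never touched them in any picture I viewed.

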